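# Nudge a heat core along a roller station and seat it in its well

## Robot

A 6-joint arm with a two-finger parallel gripper is mounted at the origin on the work surface. World frame = base frame: x ahead of the robot, y to its left, z up, the work surface at z = 0. Lengths are in m, angles in rad, forces in N, time in s.
With the tool pointing down it reaches from about 0.25 to 0.8 m from the base axis. Payload 8.5 kg.
Tool frame: the origin (TCP) lies at the very end of the fingers, on their centre line; the grasp point (between the pads) lies 19 mm behind it; z points along the fingers, y is the line along which they close (so a half turn about z gives the same grasp; the last joint's range is limited). The gripper opens to 85 mm and grips with 20 to 120 N. Pads are 22 mm wide; open, the fingers measure 114 mm over their backs; the gripper's body (76 mm by 85 mm) begins 54 mm behind the grasp point. The pads swing forward as they close: fully open they stand 13 mm farther back than shut.
Start: joints at [-1.185, 0.238, -0.013, 1.319, 0, 1.571], TCP at [0.198, -0.486, 0.231] pointing down, gripper open.
Joint ranges: [-2.66, 2.66], [-1.03, 1.9], [-1.14, 1.46], [-1.82, 2.27], [-1.45, 1.34], [-3.14, 3.14]. Speed limits (rad/s): [2.22, 2.22, 2.79, 3.14, 3.14, 3.14].

## Interface

Orientations are given as a unit quaternion [x, y, z, w].
In Python, from station import ctrl, hand, capture, camera_info, sign_off gives the robot as it stands. Calls block until the motion is done:
- ctrl.movep(position, orientation): joint-space move of the TCP to a pose.
- ctrl.line_to(position, feed=0.15, rotation=None, threshold=None): straight line of the TCP; rotation=None keeps the orientation; feed is the mean speed in m/s. With threshold (N) it stops when the force on the tool has changed by that much, and returns True; else False.
- ctrl.movej(angles): joint-space move.
- hand.move_gripper(opening, strength=None): finger opening in m; strength is the grip in N (None keeps the last); returns when the fingers have stopped.
- ctrl.sleep(seconds).
- ctrl.ik(position, orientation): joint angles nearest the present ones, or None.
- capture(name): name is "side" or "top" or "wrist"; returns the picture (384x512x3 uint8, blue, green, red); there is no depth.
- camera_info(name): a dict with "fx", "fy", "cx", "cy" (pixels), "eye" and "attitude" of the camera in the world; the wrist camera has in their place "tool_from_camera" (4x4, takes a point from camera to tool coordinates, whose origin is the TCP and whose axes are the flange's). Camera axes: x right, y up, looking along -z (the intrinsics and any distortion apply to the point x, -y, -z); pixel columns grow to the right and rows downward; lengths in m; the calibration is good to about 2 mm. A picture is of the moment at which its call begins: read the wrist's pose just before it. camera_info takes no time and is no camera call.
A pose or a line that the arm cannot do raises ctrl.IKError and nothing moves.
- sign_off(): hands the job in; it is judged then, once.
Readings, each from a call of its own:
- ctrl.current_time(): time.
- ctrl.current_q(): joint angles.
- ctrl.current_qvel(): joint speeds.
- ctrl.current_effort(): joint torques, N m.
- ctrl.current_eef_pos(): TCP position.
- ctrl.current_tcp_rot(): TCP orientation.
- ctrl.current_contact_force(): force on the tool from outside, world axes, zero at the start.
- ctrl.current_wrist_torque(): the same for the moment, N m.
- ctrl.current_finger_gap(): finger opening in m.
- ctrl.current_finger_force(): force on a finger pad.
Only numpy, scipy, OpenCV 4.12 (cv2) and the standard library are available. Lean on these libraries where they do the work, as an engineer would, in place of code of your own. Each camera call takes 0.05 s, during which the arm holds its last target. There are 200 camera calls.

## Task

Without lifting it, nudge the loose white heat core across the deck of the hair-roller station and up the lane until it drops into the round well against the red curved stop. Then press it gently down until it bottoms, its top level with the red stop, let go, and leave the spare roller, the clip and the jar as they are; the core must never feel more than 20 N.

Things in the scene. Friction and masses are not known exactly. Their poses are not given: they have to be found in the camera images.
- deck: Fixed pale green slab, the roller-heating station, 350 x 220 mm, 30 mm high. Origin at table level; flat top at z = 30 mm in its frame; its x axis runs along the lane to the well (slab: x -160 to 190, y -110 to 110 mm). Grey rails and rims on top are 4 mm high. Behind x = -57 mm is an open apron where the core lies.
- lane_mouth (a point): Middle of the lane's mouth on the deck's top (deck x = 0, y = 0), axes as the deck's. Two oblique rails converge to it from (x, y) = (-47, +-74) mm to (0, +-26) mm; from it the lane runs along +x for 165 mm between parallel rails 47 mm apart.
- lane_mid (a point): Point on the lane's line at deck top, 100 mm beyond the mouth. The well, a 47.5 mm round hole in an aluminium carriage, is centred on the lane's line anywhere from 25 mm before to 25 mm beyond this point; its place differs each time and is not measured: find it by feel or eye. It does not shift when pushed. A red curved stop, 24 mm from the well's centre, 8 mm above the deck, catches the core.
- lane_end (a point): Point on the lane's line at deck top where the rails end, 165 mm from the mouth. About the well's seat: the copper disc in the well first lies 6 mm below the deck top; it is stiff, yields downwards at about 5 N, travels 6 mm to a hard stop and stays where it is left.
- core: Loose heat core: white disc, 44 mm diameter, 20 mm tall, brass middle and two red dots on top, 150 to 260 g. Origin at the centre of its underside. In the deck's frame the origin is at z = 30 mm on the deck, 24 mm when dropped into the well, 18 mm when fully home (its top then 8 mm above the deck). It is harmed by more than 20 N.
- roller: Bystander: spare white roller with blue dots standing on the deck beside the lane, 26 mm diameter, 42 mm tall, 40 g. Origin at the centre of its underside.
- clip: Bystander: grey hair clip lying on the deck on the other side of the lane, 60 x 16 x 13 mm, 30 g, long along its x axis. Origin at the centre of its underside.
- jar: Bystander: amber glass jar with a black cap standing on the table, 60 mm diameter, 75 mm tall. Origin at the centre of its underside.
Mind the look-alikes: they are no part of the job. What is shaped like the core but orange or purple is not meant.

How it is judged:
On the way, in this order (a step that is already met when the one before it is completed fails the run):
1. the core has been nudged into the lane's line, still on the deck (x of core in the frame of deck above 0.01 m and y of core in the frame of deck between -0.006 and 0.006 m and z of core in the frame of deck above 0.0275 m), for 0.05 s.
2. the core has dropped level into the well, onto the unpressed seat (z of core in the frame of deck between 0.0205 and 0.0258 m and angle between core's own z axis and vertical below 0.08 rad), for 0.2 s.
At the end, for the whole second after the job is handed in: The core rests level (within 0.08 rad) in the well on the lane, pressed to within 1.5 mm of the seat's stop, at rest and released (z of core in the frame of deck between 0.015 and 0.0195 m and angle between core's own z axis and vertical below 0.08 rad and y of core in the frame of deck between -0.006 and 0.006 m and x of core in the frame of deck between 0.07 and 0.13 m and linear speed of core below 0.02 m/s); the robot touches nothing.
It fails at once if the core is lifted more than 8 mm off the deck or tipped over 0.5 rad (z of core in the frame of deck above 0.038 m or angle between core's own z axis and vertical above 0.5 rad).
It fails at once if the robot pushes the core with more than 20 N (contact force between any of the fingers, the arm and core above 20 N).
It fails at once if the roller is moved by more than 15 mm or tipped (distance of roller from where it was at the start of the episode above 0.015 m or angle between roller's own z axis and vertical above 0.3 rad).
It fails at once if the clip is moved by more than 15 mm or tipped (distance of clip from where it was at the start of the episode above 0.015 m or angle between clip's own z axis and vertical above 0.3 rad).
It fails at once if the jar is moved by more than 15 mm or tipped (distance of jar from where it was at the start of the episode above 0.015 m or angle between jar's own z axis and vertical above 0.3 rad).
It also fails if it takes over 64 s, if anything falls off the work surface, if the arm or the gripper's body presses on something with over 40 N, if the wrist force passes 120 N, or if a joint passes its speed limit or range.

## Working session

There is one attempt and no reset: what is moved stays moved. The work goes in short steps, each a Python script; the robot and the scene stay as the last script left them, time stands still between calls to the robot, and variables do not carry over. Pictures are saved under pics/ and viewed, at most 10 in all, crops included, and the job is handed in when it is done.

```bash
mkdir -p pics; ls; python3 - <<'E'
from station import *
import cv2
for n in("top","side"):
    cv2.imwrite(f"pics/{n}0.png",capture(n)); print(n,camera_info(n))
print(camera_info("wrist"),ctrl.current_tcp_rot(),ctrl.current_time())
E
```

```text
pics
top {'fx': 437.38859307317404, 'fy': 437.38859307317404, 'cx': 253.718056921754, 'cy': 190.374651084195, 'eye': array([ 0.47391982, -0.07259666,  0.94395013]), 'attitude': array([ 0.04136557, -0.05531042, -0.69854196,  0.71222804])}
side {'fx': 466.42493519781453, 'fy': 466.42493519781453, 'cx': 263.03609201097936, 'cy': 184.08702583629366, 'eye': array([0.29801529, 0.81400208, 0.65015893]), 'attitude': array([-0.0744956 ,  0.47631127,  0.86356993, -0.14773274])}
{'fx': 280.4657943769146, 'fy': 280.4657943769146, 'cx': 254.13767245872614, 'cy': 191.3011708736116, 'tool_from_camera': array([[-4.91585030e-04,  9.61056840e-01,  2.76350337e-01,
         7.07137591e-02],
       [ 9.99998695e-01,  8.97697021e-04, -1.34305418e-03,
        -1.22912362e-04],
       [-1.53883028e-03,  2.76349316e-01, -9.61056027e-01,
        -1.41757403e-01],
       [ 0.00000000e+00,  0.00000000e+00,  0.00000000e+00,
         1.00000000e+00]])} [ 9.81453548e-01  1.91699038e-01 -1.25558276e-04 -6.29597907e-04] 0.1
```

View pics/top0.png

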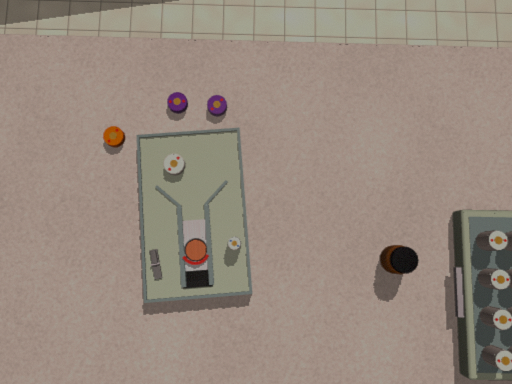

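View pics/side0.png

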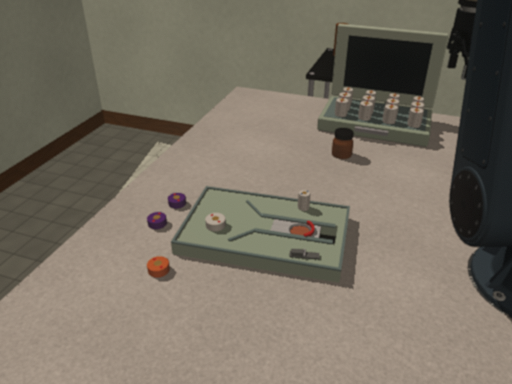

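Top view: the core candidate is the white disc at (174,164) on the apron. The look-alikes, purple at (177,102) and (217,105) and orange at (114,136), are all off the deck on the table. The white rollers in the tray at far right are another shape. I'll confirm in an enlarged crop.

```bash
python3 - <<'E'
import cv2
i=cv2.imread("pics/top0.png")[122:307,95:260]
cv2.imwrite("pics/crop0.png",cv2.resize(i,None,fx=3.2,fy=3.2,interpolation=cv2.INTER_CUBIC))
E
```

```text
(no output)
```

View pics/crop0.png

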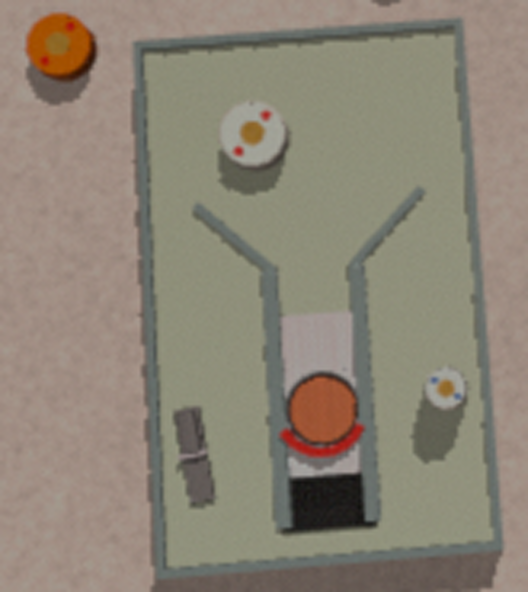

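Crop: the white disc with brass middle and two red dots at crop (253,133) is the core. The well is at (322,408), the lane mouth between (270,268) and (355,266), the clip left at (195,455) and the roller right at (445,388). Next I locate the deck and the rest.

```bash
cat > h.py <<'E'
import numpy as np, cv2
from scipy.spatial.transform import Rotation as R
from scipy.optimize import least_squares
from station import *
def pose(n,tcp=None):
    c=camera_info(n)
    if n!="wrist": return c,R.from_quat(c["attitude"]).as_matrix(),np.array(c["eye"])
    p,q=tcp; T=c["tool_from_camera"]; Rt=R.from_quat(q).as_matrix()
    return c,Rt@T[:3,:3],Rt@T[:3,3]+p
def ray(P,px,z):
    c,Rm,e=P; d=Rm@np.array([(px[0]-c["cx"])/c["fx"],-(px[1]-c["cy"])/c["fy"],-1]); return e+d*(z-e[2])/d[2]
def fitdeck(pw,pd):
    # 2D rigid fit
    pw=np.array(pw)[:,:2];pd=np.array(pd)
    def f(v): c,s=np.cos(v[2]),np.sin(v[2]); return (pd@np.array([[c,s],[-s,c]])+v[:2]-pw).ravel()
    best=min((least_squares(f,[*pw.mean(0),a]) for a in(0,2,4)),key=lambda r:r.cost)
    return best.x,best.fun.reshape(-1,2)
def todeck(v,p): return R.from_euler('z',-v[2]).apply(np.r_[p[:2]-v[:2],p[2]])
E
python3 - <<'E'
from h import *
P=pose("top"); u=lambda x,y:((x+.5)/3.2+95-.5,(y+.5)/3.2+122-.5)
pts=[(135,43),(461,22),(498,550),(158,575),(270,268),(355,266)]
pd=[(-.16,-.11),(-.16,.11),(.19,.11),(.19,-.11),(0,-.0255),(0,.0255)]
v,r=fitdeck([ray(P,u(*p),.034) for p in pts],pd); print(v,(r*1e3).round(1))
for n,p,z in[("core",(253,133),.05),("well",(322,408),.027),("roller",(446,388),.072),("clip",(195,456),.04),("jar",(0,0),.075)]:
    w=ray(P,u(*p) if n!="jar" else (404,260),z); print(n,w.round(4),todeck(v,w).round(4))
S=pose("side"); 
for n,p,z in[("core",(216,219),.05),("well",(303,231),.027)]:
    w=ray(S,p,z); print("side",n,w.round(4),todeck(v,w).round(4))
E
```

```text
[0.56541577 0.03821161 3.23317727] [[ 1.9  1.3]
 [ 2.5 -1.7]
 [-1.2 -2.4]
 [-2.5  2.4]
 [-1.5 -2. ]
 [ 0.8  2.4]]
core [0.6506 0.0777 0.05  ] [-0.0884 -0.0316  0.05  ]
well [0.4749 0.0293 0.027 ] [0.091  0.0006 0.027 ]
roller [ 0.4885 -0.0517  0.072 ] [0.0848 0.0825 0.072 ]
clip [0.4433 0.1071 0.04  ] [ 0.1153 -0.0798  0.04  ]
jar [ 0.461  -0.3883  0.075 ] [0.143  0.4152 0.075 ]
side core [0.6493 0.0832 0.05  ] [-0.0876 -0.0371  0.05  ]
side well [0.469  0.0308 0.027 ] [ 0.0967 -0.0015  0.027 ]
```

```bash
cat >> h.py <<'E'
def quat(yaw): return (R.from_euler('z',yaw)*R.from_euler('x',np.pi)).as_quat()
def wshot(name):
    t=(np.array(ctrl.current_eef_pos()),np.array(ctrl.current_tcp_rot())); im=capture("wrist"); cv2.imwrite(f"pics/{name}.png",im); np.savez(f"pics/{name}.npz",*t); return im
def wpose(name):
    d=np.load(f"pics/{name}.npz"); return pose("wrist",(d["arr_0"],d["arr_1"]))
E
python3 - <<'E'
from h import *
ctrl.movep([.60,.05,.25],quat(3.233-np.pi)); hand.move_gripper(.025,20)
im=wshot("w1"); cv2.imwrite("pics/w1b.png",cv2.resize(im,(800,600),interpolation=cv2.INTER_CUBIC)); print(ctrl.current_q(),ctrl.current_time(),ctrl.current_finger_gap(),ctrl.current_contact_force())
E
```

```text
[ 8.32091070e-02  3.69078462e-01  2.21901172e-01  1.42365074e+00
 -2.37441044e-05  3.13329735e+00] 3.1417 0.024818265225013226 [-0.78323437  0.27046726  1.06085689]
```

View pics/w1b.png

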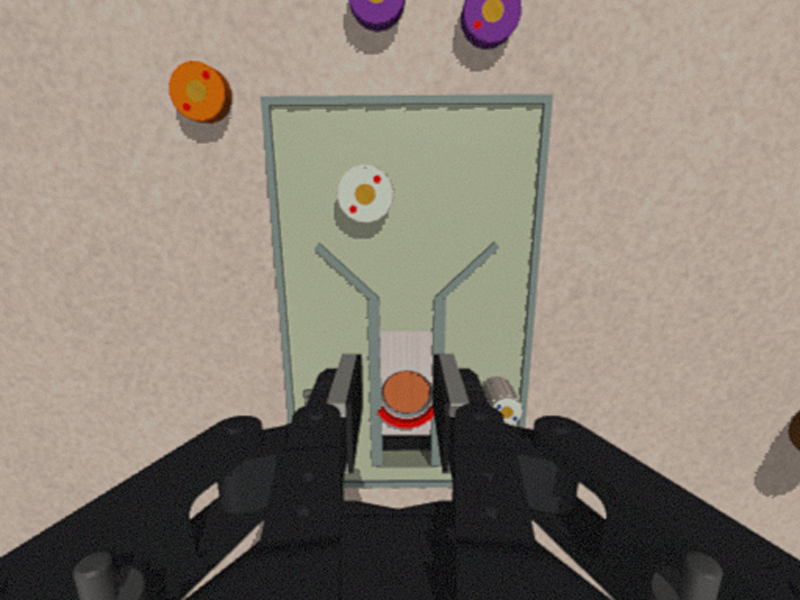

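Wrist view: core top centre at (365,194) enlarged pixels, rear deck corners (263,98) and (551,97), mouth corners (375,297) and (437,297), well centre about (406,392). I refine the deck pose and core position with these.

```bash
python3 - <<'E'
from h import *
P=wpose("w1"); s=1.5625; u=lambda p:((p[0]+.5)/s-.5,(p[1]+.5)/s-.5)
pts=[(263,98),(551,97),(375,297),(437,297),(319,247),(494,245)]
pd=[(-.16,-.11),(-.16,.11),(0,-.0255),(0,.0255),(-.047,-.074),(-.047,.074)]
v,r=fitdeck([ray(P,u(p),.034) for p in pts],pd); print(v,(r*1e3).round(1))
v0=[0.56541577,0.03821161,3.23317727]
for n,p,z in[("core",(365,194),.05),("well",(406,392),.026)]:
    w=ray(P,u(p),z); print(n,w.round(4),todeck(v,w).round(4),todeck(v0,w).round(4))
for h in(0,.48): print(ctrl.ik([.69,.09,.04],quat(3.233+h)))
E
```

```text
[0.56804562 0.0392496  3.23607417] [[ 1.6  2.3]
 [ 2.  -1.6]
 [-2.7 -1.3]
 [-2.6  0.3]
 [ 1.2  2.4]
 [ 0.5 -2.1]]
core [0.6532 0.0793 0.05  ] [-0.0885 -0.0319  0.05  ] [-0.0911 -0.0329  0.05  ]
well [0.4776 0.0306 0.026 ] [0.0908 0.0001 0.026 ] [ 0.0881 -0.0005  0.026 ]
[0.12970254 0.63133441 0.12142569 1.0608876  0.         0.03829519]
[ 0.12970254  0.63133441  0.12142569  1.0608876   0.         -0.44170481]
```

```bash
cat >> h.py <<'E'
V=np.array([.567,.0388,3.235])
def W(x,y,z): return np.r_[R.from_euler('z',V[2]).apply([x,y,0])[:2]+V[:2],z]
E
python3 - <<'E'
from h import *
c=np.array([-.0885,-.032]); g=np.array([-.025,0.]); d=(g-c)/np.linalg.norm(g-c); h=np.arctan2(d[1],d[0])
a=c-d*.046; b=g-d*.029
ctrl.movep(W(*a,.10),quat(V[2]+h)); ctrl.line_to(W(*a,.037),.08); 
print(ctrl.current_contact_force(),ctrl.current_time())
print(ctrl.line_to(W(*b,.037),.04,threshold=8)); print(ctrl.current_contact_force())
e=b-d*.03
ctrl.line_to(W(*e,.037),.15); ctrl.line_to(W(*e,.13),.15)
ctrl.movep(W(-.08,0,.16),quat(V[2]))
im=wshot("w2"); cv2.imwrite("pics/w2b.png",cv2.resize(im,(800,600),interpolation=cv2.INTER_CUBIC)); print(ctrl.current_time())
E
```

```text
[0.00425488 0.1850047  1.20033479] 7.0583
False
[ 0.06390906  0.64376699 -0.46930085]
11.0667
```

View pics/w2b.png

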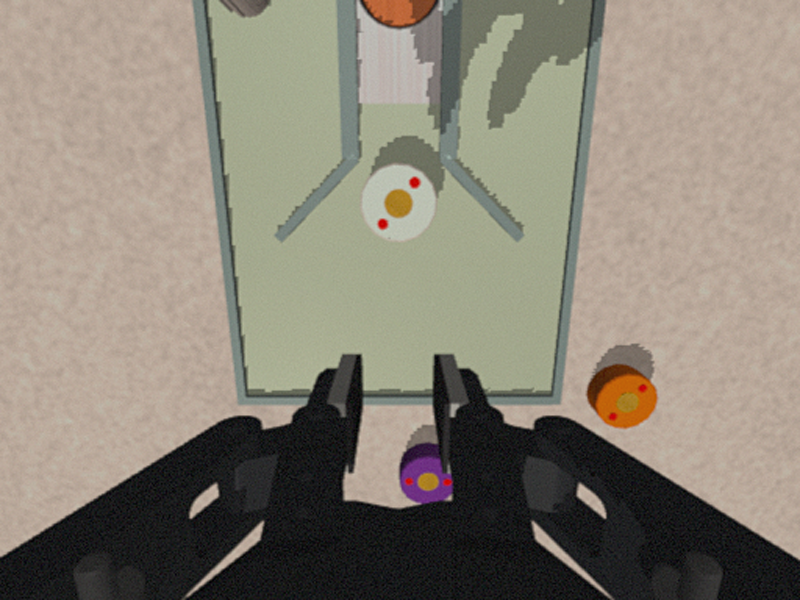

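The core sits at (398,202), lined up between the mouth corners (356,157) and (446,157). I push it up the lane until it meets the stop.

```bash
python3 - <<'E'
from h import *
P=wpose("w2"); s=1.5625; u=lambda p:((p[0]+.5)/s-.5,(p[1]+.5)/s-.5)
f=lambda p,z: todeck(V,ray(P,u(p),z))
m=(f((356,157),.034)+f((446,157),.034))/2; c=f((398,202),.05); e=(f((241,402),.034)+f((560,402),.034))/2
print(m,c,e); y=float(np.clip(m[1],-.003,.003)); 
x0=c[0]-.029-.012
ctrl.movep(W(x0,y,.09),quat(V[2])); ctrl.line_to(W(x0,y,.037),.08)
hit=ctrl.line_to(W(.078,y,.037),.03,threshold=6)
p=np.array(ctrl.current_eef_pos()); q=todeck(V,p); print(hit,q,ctrl.current_contact_force(),ctrl.current_time())
ctrl.line_to(W(q[0]-.02,y,.037),.1); ctrl.line_to(W(q[0]-.02,y,.10),.15)
im=wshot("w3"); cv2.imwrite("pics/w3b.png",cv2.resize(im,(800,600),interpolation=cv2.INTER_CUBIC)); print(ctrl.current_time())
E
```

```text
[-0.00077155 -0.00172319  0.034     ] [-2.52936611e-02 -6.98485435e-05  5.00000000e-02] [-0.158954   -0.00216032  0.034     ]
True [ 0.06516637 -0.00154646  0.03705606] [ 2.3079078  -0.49865095  0.64307513] 16.075
17.0417
```

View pics/w3b.png

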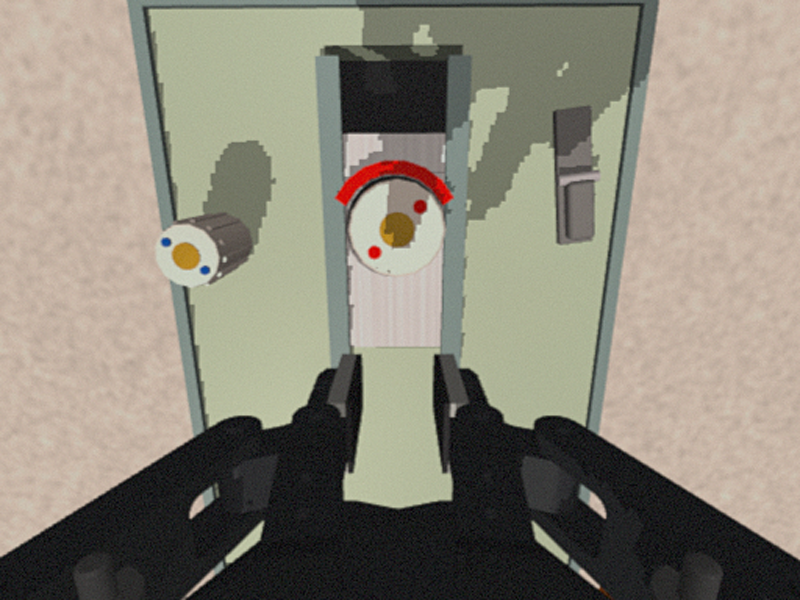

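The core lies against the red stop, centre (397,229), disc spanning about 348 to 445 px. I check its height by apparent size, then close the fingers and feel for its top. Contact at z≈44 mm means it has dropped; 50 mm means it has not.

```bash
python3 - <<'E'
from h import *
P=wpose("w3"); s=1.5625; u=lambda p:((p[0]+.5)/s-.5,(p[1]+.5)/s-.5)
for z in(.044,.050): print(z,todeck(V,ray(P,u((397,229)),z)),np.linalg.norm(ray(P,u((348,229)),z)-ray(P,u((445,229)),z)))
c=todeck(V,ray(P,u((397,229)),.044)); x=(c[0]+.094)/2; y=c[1]
hand.move_gripper(0,20)
ctrl.movep(W(x,y,.07),quat(V[2])); ctrl.sleep(.2)
f0=np.array(ctrl.current_contact_force())
hit=ctrl.line_to(W(x,y,.0405),.012,threshold=2)
print(hit,ctrl.current_eef_pos(),np.array(ctrl.current_contact_force())-f0,f0,ctrl.current_time(),ctrl.current_finger_gap())
E
```

```text
0.044 [ 0.09128964 -0.00153174  0.044     ] 0.043434923526476994
0.05 [ 0.0920257  -0.00154895  0.05      ] 0.04211371452586348
True [0.47461294 0.03169038 0.04327758] [1.37743722 0.88582952 2.94690112] [-0.38679013 -0.99612945 -0.65985372] 19.8833 0.000153878329818474
```

Contact at z≈43.5 mm, so the core is in the well. Now the gentle press.

```bash
python3 - <<'E'
from h import *
p=np.array(ctrl.current_eef_pos())
for thr in(6,7):
    hit=ctrl.line_to([p[0],p[1],.0365],.004,threshold=thr)
    z=ctrl.current_eef_pos()[2]; f=np.array(ctrl.current_contact_force()); print(hit,z,f,ctrl.current_time())
    if z<.0388 or f[2]>11: break
E
```

```text
True 0.03799265621718832 [-0.48878624 -0.07636281  4.35572134] 21.0667
```

```bash
python3 - <<'E'
from h import *
p=np.array(ctrl.current_eef_pos())
hit=ctrl.line_to([p[0],p[1],.0365],.004,threshold=5)
print(hit,ctrl.current_eef_pos()[2],ctrl.current_contact_force())
ctrl.line_to([p[0],p[1],.09],.06)
ctrl.line_to(W(.02,-.0015,.11),.15); hand.move_gripper(.025)
im=wshot("w4"); cv2.imwrite("pics/w4b.png",cv2.resize(im,(800,600),interpolation=cv2.INTER_CUBIC)); print(ctrl.current_time())
E
```

```text
True 0.03801856276811594 [-0.15296006  0.31791788  5.34599103]
23.3917
```

View pics/w4b.png

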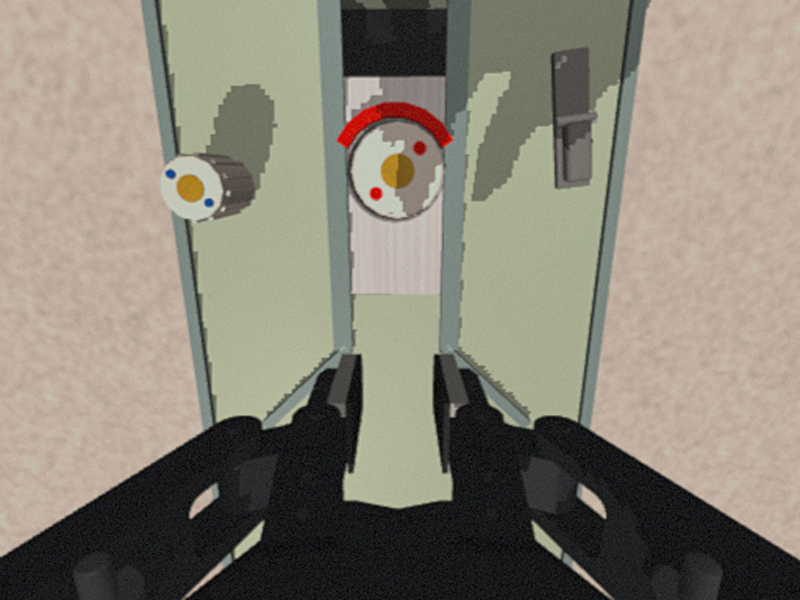

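The core at (398,170) is seated in the well with its top flush with the red stop, and the second press met the hard stop at 38.0 mm. The roller and clip are undisturbed and the gripper is clear.

```bash
python3 -c "
from station import *
print(sign_off())"
```

```text
the job is handed in; nothing more can be done
None
```

I nudged the core up the lane into the well, pressed it to the hard stop (top at 38 mm, level with the red stop), released it and handed the job in at about 23 s; force readings stayed well under 20 N, the roller and clip look undisturbed, the arm kept clear of the jar, and no verdict came back.

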